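# Lever-screw tightness check: find the loose one and cap its post

## Task

Check the three lever screws on the steel plate for tightness: with closed fingers push each lever's upright peg gently sideways in the tightening direction (clockwise from above) until it either stands firm after a few degrees or, if its screw is loose, has run on by 20 to 30 degrees, never pressing harder than about 20 N, and leave the levers there. Then flag the one loose screw by setting the grey marker cap fully down over the tag post behind it, and leave everything else on the worktop alone.

Things in the scene. Friction and masses are not known exactly. Their poses are not given: they have to be found in the camera images.
- plate: fixed steel base plate, 136 x 410 x 8 mm, lying on the worktop; origin at the centre of its underside, y along its length. It carries three lock-screw stations 130 mm apart along its y axis: left (+y end), mid and right. The screws look alike; one of them is loose, a different one from run to run.
- station_left: station left, fixed: round aluminium flange 108 mm across, 14 mm thick, on the plate (its top 22 mm over the worktop); origin at the centre of its underside, on the screw axis; as found, its x axis points from the lever's peg to the tag post. Carries a dark hub 26 mm across, top 46 mm over the worktop, with lever left.
- lever_left (a joint): turn of lever left (rad): 0 as found, positive clockwise from above (tightening). Pushed at the peg square to the arm, every lever first moves lightly (about 2.5 N): a sound screw takes up 0.04 to 0.09 rad of play and then stands firm (10 N turns it under 0.03 rad more); the loose one turns on as lightly past 0.6 rad. A lever stays where it is left.
- peg_left (a point): top centre of the upright black peg at the end of lever left: peg 14 mm across, its top 72 mm over the worktop, free above the 10 mm round lever arm from 41 to 72 mm. The peg stands 60 mm from the screw axis, on the side away from the tag post.
- post_left (a point): foot of the tag post of station left: upright steel pin 14 mm across, 20 mm tall, on the flange behind the screw, 38 mm from its axis; the point lies on the flange top, on the post's axis.
- station_mid: station mid, fixed: round aluminium flange 108 mm across, 14 mm thick, on the plate (its top 22 mm over the worktop); origin at the centre of its underside, on the screw axis; as found, its x axis points from the lever's peg to the tag post. Carries a dark hub 26 mm across, top 46 mm over the worktop, with lever mid.
- lever_mid (a joint): turn of lever mid (rad): 0 as found, positive clockwise from above (tightening). Pushed at the peg square to the arm, every lever first moves lightly (about 2.5 N): a sound screw takes up 0.04 to 0.09 rad of play and then stands firm (10 N turns it under 0.03 rad more); the loose one turns on as lightly past 0.6 rad. A lever stays where it is left.
- peg_mid (a point): top centre of the upright black peg at the end of lever mid: peg 14 mm across, its top 72 mm over the worktop, free above the 10 mm round lever arm from 41 to 72 mm. The peg stands 60 mm from the screw axis, on the side away from the tag post.
- post_mid (a point): foot of the tag post of station mid: upright steel pin 14 mm across, 20 mm tall, on the flange behind the screw, 38 mm from its axis; the point lies on the flange top, on the post's axis.
- station_right: station right, fixed: round aluminium flange 108 mm across, 14 mm thick, on the plate (its top 22 mm over the worktop); origin at the centre of its underside, on the screw axis; as found, its x axis points from the lever's peg to the tag post. Carries a dark hub 26 mm across, top 46 mm over the worktop, with lever right.
- lever_right (a joint): turn of lever right (rad): 0 as found, positive clockwise from above (tightening). Pushed at the peg square to the arm, every lever first moves lightly (about 2.5 N): a sound screw takes up 0.04 to 0.09 rad of play and then stands firm (10 N turns it under 0.03 rad more); the loose one turns on as lightly past 0.6 rad. A lever stays where it is left.
- peg_right (a point): top centre of the upright black peg at the end of lever right: peg 14 mm across, its top 72 mm over the worktop, free above the 10 mm round lever arm from 41 to 72 mm. The peg stands 60 mm from the screw axis, on the side away from the tag post.
- post_right (a point): foot of the tag post of station right: upright steel pin 14 mm across, 20 mm tall, on the flange behind the screw, 38 mm from its axis; the point lies on the flange top, on the post's axis.
- cap: grey marker cap, loose, standing upright on the worktop, on the robot's side of the plate: round skirt 30 mm across, open below, bore 22 mm across and 22 mm deep, top of skirt at 26 mm; on it a grip bar 26 mm long (cap's x), 10 mm thick (cap's y), from 26 to 56 mm height. Origin at the centre of its underside, z up. Weighs 50 g. Fully down over a post its rim rests on the flange.
- mug: bystander, leave it alone: green mug 86 mm across, 94 mm tall; origin at the centre of its underside.
- eraser: bystander, leave it alone: eraser 21x45x12 mm; origin at the centre of its underside.
- usb_stick: bystander, leave it alone: memory stick 18x48x8 mm; origin at the centre of its underside.
- screwdriver: bystander, leave it alone: small screwdriver 134 mm long; origin at the centre of its underside.
- stopcock_spare: bystander, leave it alone: three-way stopcock 34x40x16 mm; origin at the centre of its underside.
- caliper: bystander, leave it alone: caliper 205 mm long; origin at the centre of its underside.
- vial_a: bystander, leave it alone: glass vial 22 mm across, 52 mm tall; origin at the centre of its underside.
Mind the look-alikes: they are no part of the job. What is shaped like the cap but brown or pink is not meant.

How it is judged:
On the way, in this order (a step that is already met when the one before it is completed fails the run):
1. every one of the three levers has been turned clockwise by at least 0.025 rad (1.4 degrees) (value of joint each of lever_left, lever_mid, lever_right above 0.025 rad), for 0.1 s.
2. the marker cap sits fully down over the tag post of the loose screw, whose lever has run on past 15 degrees (((horizontal distance between cap and post_left below 0.007 m and z of cap in the frame of post_left between -0.004 and 0.004 m and value of joint lever_left above 0.26 rad and value of joint each of lever_mid, lever_right below 0.2 rad) or (horizontal distance between cap and post_mid below 0.007 m and z of cap in the frame of post_mid between -0.004 and 0.004 m and value of joint lever_mid above 0.26 rad and value of joint each of lever_left, lever_right below 0.2 rad) or (horizontal distance between cap and post_right below 0.007 m and z of cap in the frame of post_right between -0.004 and 0.004 m and value of joint lever_right above 0.26 rad and value of joint each of lever_left, lever_mid below 0.2 rad)) and angle between cap's own z axis and vertical below 0.1 rad and linear speed of cap below 0.02 m/s), for 0.2 s.
At the end, for the whole second after the job is handed in: All levers stand turned clockwise by over 0.025 rad, the loose one by over 0.26 rad (15 degrees), the two sound ones by under 0.2 rad; the cap is upright and at rest over the tag post of the loose screw, its rim on the flange within 4 mm and its centre within 7 mm of the post axis (all of step 1 and all of step 2); the robot touches nothing.
It fails at once if a lever is turned clockwise by more than 40 degrees (0.7 rad) (value of joint any of lever_left, lever_mid, lever_right above 0.7 rad).
It fails at once if a lever is turned anticlockwise by more than 3 degrees (0.05 rad) from where it was found (value of joint any of lever_left, lever_mid, lever_right below -0.05 rad).
It fails at once if the fingers press a station (its lever, peg, post or flange) with more than 22 N (contact force between the fingers and station_left above 22 N or contact force between the fingers and station_mid above 22 N or contact force between the fingers and station_right above 22 N).
It fails at once if a bystander is moved by more than 30 mm (distance of any of mug, eraser, usb_stick, screwdriver, stopcock_spare, caliper, vial_a from where it was at the start of the episode above 0.03 m).
It also fails if it takes over 72 s, if anything falls off the work surface, if the arm or the gripper's body presses on something with over 40 N, if the wrist force passes 120 N, or if a joint passes its speed limit or range.

## Robot

A 6-joint arm with a two-finger parallel gripper is mounted at the origin on a cart in front of the work surface, level with it; the furniture and walls round the work are solid. World frame = base frame: x ahead of the robot, y to its left, z up, the work surface at z = 0. Lengths are in m, angles in rad, forces in N, time in s.
With the tool pointing down it reaches from about 0.325 to 0.925 m from the base axis. Payload 3.1 kg.
Tool frame: the origin (TCP) lies between the finger pads; the fingertips stand 22 mm ahead of it and the grasp point (between the pads) lies 3 mm ahead of it; z points along the fingers, y is the direction in which the jaws open and shut (so a half turn about z gives the same grasp; the last joint's range is limited). The gripper opens to 85 mm and grips with 20 to 120 N. Pads are 22 mm wide; open, the fingers measure 114 mm over their backs; the gripper's body (76 mm by 85 mm) begins 54 mm behind the grasp point. The pads swing forward as they close: fully open they stand 13 mm farther back than shut.
Start: joints at [1.034, 0.217, 1.613, -0, 1.311, -0.112], TCP at [0.258, 0.569, 0.233] pointing down, gripper open.
Joint ranges: [-2.75, 2.75], [-0.78, 2.1], [0.31, 2.55], [-1.13, 4.27], [0.13, 2.63], [-2.58, 2.58]. Speed limits (rad/s): [2.79, 2.79, 3.14, 3.14, 3.14, 3.14].

## Interface

Orientations are given as [roll, pitch, yaw] about the fixed x, y, z axes, in that order (R = Rz(yaw) Ry(pitch) Rx(roll)).
In Python, from station import manip gives the robot as it stands.
- The arm moves only by the tool drive_tool, never from a script. Its arguments are lists of equal length, an entry for each row: "dp": the shift along the tool's x, y, z in mm, a list of three; "angular": the turn, a rotation vector about the tool's x, y, z in rad, a list of three; "hand": the opening, from -1 (shut) to 1 (fully open). In form: {"dp": [[dx, dy, dz], ...], "angular": [[wx, wy, wz], ...], "hand": [hand, ...]}. A call has 1 to 8 rows; each row shifts and turns the commanded pose from where the row before left it, along the tool's axes as they then stand; what a row does not reach is not made up. A row lasts 1/10 s, in which the tool goes at most 50 mm and 8.59 degrees, less where a joint would pass 70% of its speed; a pose out of reach is approached as far as the arm can. A call with a gripper value outside its range is refused whole. The fingers move at their own pace and stop on an object; "grip_force" is the grip in N (left out, the last holds). Time passes only in rows, so rows that do not move let the fingers close. It gives the time, the measured TCP pose, the force and the opening at its end, in the units of the state.
- manip.state(): the state, without advancing time (a new reading comes with each control period).
- manip.get_image(name): name is "scene" or "top"; returns (picture, depth): 420x560x3 uint8, red, green, blue; 420x560 float32, m along the optical axis (not along the pixel's ray), 0 where there is no reading.
- manip.camera_model(name): a dict with "fx", "fy", "cx", "cy" (pixels), "T" (4x4, takes a point from camera to world coordinates). Camera axes: x right, y up, looking along -z (the intrinsics and any distortion apply to the point x, -y, -z); pixel columns grow to the right and rows downward; lengths in m; the calibration is good to about 2 mm. A picture is of the moment at which its call begins. camera_model takes no time and is no camera call.
- manip.close_job(): hands the job in, once; it reports no verdict.
The state is a dict: "clock": time; "q": joint angles; "qd": joint speeds; "effort": joint torques, N m; "ee_pos": TCP position; "ee_rot": TCP orientation; "force": force on the tool from outside, world axes, zero at the start; "wrist_torque": the same for the moment, N m; "finger_gap": finger opening in m.
Only numpy, scipy, OpenCV 4.12 (cv2) and the standard library are available. Lean on these libraries where they do the work, as an engineer would, in place of code of your own. Each camera call takes 0.05 s, during which the arm holds its last target.

## Working session

There is one attempt and no reset: what is moved stays moved. The work goes in short steps, Python scripts to look and compute and a tool call to move; the robot and the scene stay as the last step left them, time stands still between calls to the robot, and variables do not carry over. Pictures are saved under pics/ and viewed, and the job is handed in when it is done.

Besides the shell and the picture viewer there is one more tool, called after "Emit:" as name(argument=value, ...) on one line, values as JSON. drive_tool: Moves the arm, as the interface text tells. Its arguments: {"type":"object","properties":{"dp":{"type":"array","items":{"type":"array","items":{"type":"number"}}},"angular":{"type":"array","items":{"type":"array","items":{"type":"number"}}},"hand":{"type":"array","items":{"type":"number"}},"grip_force":{"type":"number"}},"required":["dp","angular","hand"]}

```bash
mkdir -p pics; ls
python3 - <<'E'
from station import manip
import cv2,numpy as np
print(manip.state())
for n in("scene","top"):
    im,d=manip.get_image(n); cv2.imwrite(f"pics/{n}0.png",im[:,:,::-1]); np.savez(f"pics/{n}0.npz",im=im,d=d)
    c=manip.camera_model(n); print(n,c, (d>0).mean())
E
```

```text
pics
{'clock': 0.0, 'q': array([ 1.03382601e+00,  2.17748603e-01,  1.61491934e+00,  1.54992061e-05,
        1.31131462e+00, -1.12215721e-01]), 'qd': array([ 1.30275262e-03,  5.64602421e-05, -1.17154946e-03,  2.28805181e-03,
       -1.70663118e-03, -1.61008082e-04]), 'effort': array([ 3.05089789e-04, -3.96846056e+01, -3.03855014e+01, -1.68794381e-04,
        9.60125093e-03,  1.72140638e-06]), 'ee_pos': array([0.25712864, 0.56876946, 0.23127945]), 'ee_rot': array([-3.13921945e+00, -2.82499091e-04,  2.71683373e+00]), 'force': array([-0.60968443,  0.95380818,  0.12311372]), 'wrist_torque': array([-0.04082335,  0.01090668, -0.02286538]), 'finger_gap': 0.0855089975114204}
scene {'fx': 413.06840786152554, 'fy': 413.06840786152554, 'cx': 286.3933657391496, 'cy': 210.3217845302497, 'T': array([[ 0.90491765,  0.22990161, -0.35814703,  0.19092739],
       [-0.42558208,  0.48490573, -0.76403294, -0.73072189],
       [-0.00198485,  0.84380785,  0.53664176,  0.63694545],
       [ 0.        ,  0.        ,  0.        ,  1.        ]])} 0.9960714285714286
top {'fx': 510.62749714479025, 'fy': 510.62749714479025, 'cx': 271.38531237619594, 'cy': 210.73397898048665, 'T': array([[-0.0162614 ,  0.99761869, -0.0670263 ,  0.50884214],
       [-0.99986426, -0.01604713,  0.00373409,  0.09604287],
       [ 0.00264962,  0.06707793,  0.99774422,  1.35437262],
       [ 0.        ,  0.        ,  0.        ,  1.        ]])} 0.9962627551020408
```

View pics/scene0.png

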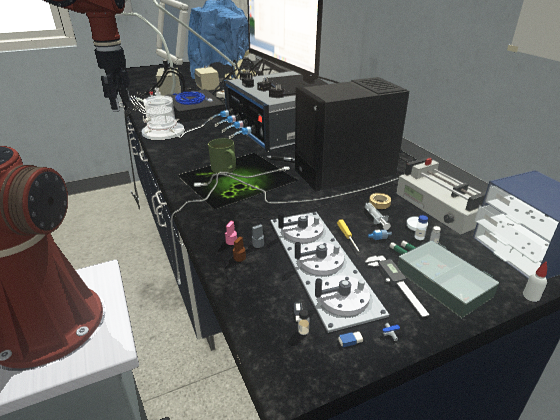

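View pics/top0.png

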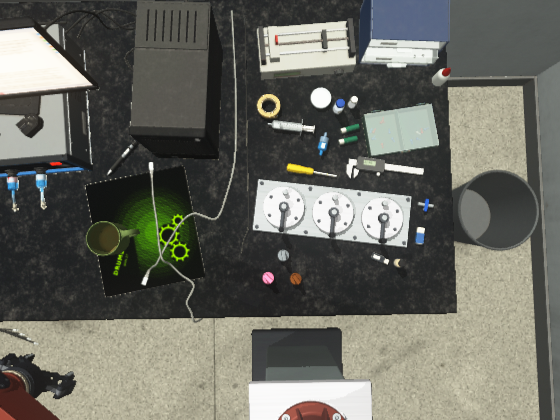

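The scene view shows the plate at about (325,270). In the top view it spans (255–410, 180–245), with three flanges at about (284,208), (333,212) and (382,218). The grey cap is near (283,255), and the pink and brown decoys are at (268,278) and (295,279). I'll zoom in next.

Run:
```python
import cv2,numpy as np
a=np.load('pics/top0.npz')['im'][:,:,::-1]
cv2.imwrite('pics/tz.png',cv2.resize(a[165:300,240:430],None,fx=4.2,fy=4.2,interpolation=cv2.INTER_CUBIC))
a=np.load('pics/scene0.npz')['im'][:,:,::-1]
cv2.imwrite('pics/sz.png',cv2.resize(a[200:340,215:395],None,fx=4.2,fy=4.2,interpolation=cv2.INTER_CUBIC))
```

```text
(no output)
```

View pics/tz.png

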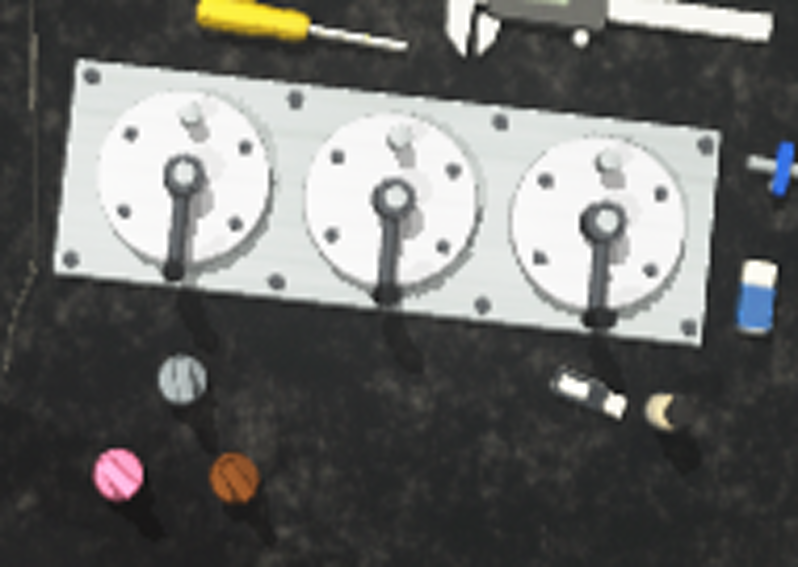

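View pics/sz.png

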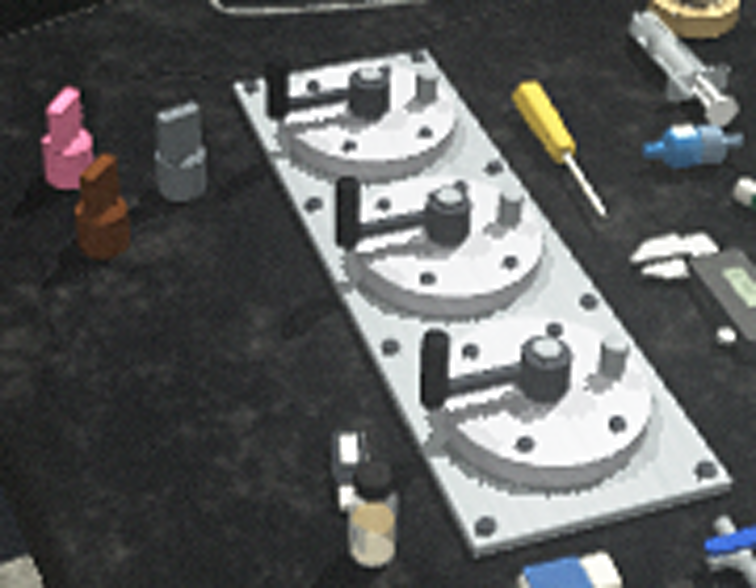

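```bash
cat > h.py <<'E'
import numpy as np, cv2
from station import manip
def ray(n,u,v,z):
    c=manip.camera_model(n);T=c['T']
    d=T[:3,:3]@np.array([(u-c['cx'])/c['fx'],-(v-c['cy'])/c['fy'],-1.]);o=T[:3,3]
    return o+d*((z-o[2])/d[2])
def proj(n,p):
    c=manip.camera_model(n);T=c['T'];q=T[:3,:3].T@(np.asarray(p)-T[:3,3])
    return np.array([c['cx']+c['fx']*q[0]/-q[2], c['cy']-c['fy']*q[1]/-q[2]])
def cloud(n,d):
    c=manip.camera_model(n);T=c['T'];v,u=np.indices(d.shape)
    P=np.stack([(u-c['cx'])/c['fx']*d,-(v-c['cy'])/c['fy']*d,-d],-1)
    return P@T[:3,:3].T+T[:3,3]
E
python3 - <<'E'
from h import *
for n in('top','scene'):
    z=np.load(f'pics/{n}0.npz');P=cloud(n,z['d']);np.set_printoptions(precision=4,suppress=True)
    roi=(P[...,0]>.25)&(P[...,0]<.62)&(P[...,1]>-.4)&(P[...,1]<.2)
    print(n,'table z',np.median(P[...,2][roi]))
    for lo,hi in((.018,.026),(.037,.043),(.044,.05),(.052,.06),(.06,.08)):
        m=(roi&(P[...,2]>lo)&(P[...,2]<hi)).astype(np.uint8)
        k,l,s,c=cv2.connectedComponentsWithStats(m)
        for i in range(1,k):
            if s[i,4]>=4:
                q=P[l==i];print(lo,hi,s[i,4],c[i],q.mean(0),z['im'][l==i].mean(0).astype(int))
E
```

```text
top table z 0.001082333461092544
0.018 0.026 924 [381.8907 218.0411] [ 0.5746 -0.1975  0.0219] [234 234 233]
0.018 0.026 283 [272.5018 212.8516] [0.5928 0.0882 0.0217] [242 242 241]
0.018 0.026 297 [293.2424 213.8249] [0.5894 0.034  0.0218] [225 225 224]
0.018 0.026 773 [332.5408 215.2794] [ 0.5839 -0.0686  0.0219] [234 234 234]
0.018 0.026 6 [286.1667 252.1667] [0.4898 0.0545 0.0246] [133 139 139]
0.018 0.026 12 [279.5    255.8333] [0.4805 0.0719 0.0236] [177 187 186]
0.018 0.026 8 [286.375 257.125] [0.4769 0.0541 0.0239] [ 98 102 102]
0.018 0.026 5 [266.6 272.6] [0.4378 0.1061 0.0231] [241 144 180]
0.018 0.026 12 [271.     275.0833] [0.4312 0.0948 0.0232] [230 143 177]
0.018 0.026 10 [297.1 274.7] [0.4311 0.0272 0.024 ] [135  78  41]
0.018 0.026 16 [265.3125 280.375 ] [0.4178 0.1097 0.0231] [226 137 170]
0.018 0.026 19 [292.3158 280.1053] [0.4174 0.0398 0.0235] [144  84  42]
0.018 0.026 5 [300.4 277.4] [0.424  0.0187 0.0234] [113  69  40]
0.037 0.043 12 [385.     202.3333] [ 0.6141 -0.2027  0.0406] [207 211 207]
0.037 0.043 47 [282.0638 218.1915] [0.5774 0.0639 0.0398] [93 96 98]
0
[... 3052 characters left out ...]
 [50 52 52]
0.044 0.05 26 [303.6154 316.3077] [ 0.4545 -0.2441  0.0476] [41 43 43]
0.052 0.06 15 [280.4667 219.4   ] [0.5466 0.0636 0.0563] [52 53 53]
0.052 0.06 27 [229.6667 224.1111] [0.4243 0.1009 0.0547] [229 151 185]
0.052 0.06 30 [256.8333 226.8667] [0.4813 0.0612 0.0543] [127 134 135]
0.052 0.06 32 [238.     239.9062] [0.421  0.0299 0.0544] [115  70  42]
0.052 0.06 18 [297.5    249.6667] [ 0.5304 -0.0657  0.056 ] [52 53 54]
0.052 0.06 24 [317.75   287.4583] [ 0.5123 -0.194   0.0557] [57 58 59]
0.06 0.08 32 [280.5 215.5] [0.5473 0.0647 0.0673] [37 38 39]
0.06 0.08 38 [297.5 245. ] [ 0.5313 -0.0636  0.0677] [51 53 53]
0.06 0.08 51 [318.2549 282.1176] [ 0.5137 -0.1925  0.0684] [63 65 66]
```

Emit:
drive_tool(dp=[[0,0,0],[0,0,0],[-27,-38,0],[-27,-38,0],[-27,-38,0],[-27,-38,0],[-27,-38,0],[-27,-38,0]], angular=[[0,0,-0.149],[0,0,-0.149],[0,0,0],[0,0,0],[0,0,0],[0,0,0],[0,0,0],[0,0,0]], hand=[-1,-1,-1,-1,-1,-1,-1,-1], grip_force=20)

```text
clock: 0.9
ee_pos: [0.3896, 0.321, 0.2321]
ee_rot: [-3.141, -0.0, 3.015]
force: [1.2, -0.0, -0.3]
finger_gap: -0.0002
```

Emit:
drive_tool(dp=[[-27,-38,0],[-27,-38,0],[-27,-38,0],[-27,-38,0],[-27,-38,10],[-27,-38,10],[-25,-36,10],[0,0,0]], angular=[[0,0,0],[0,0,0],[0,0,0],[0,0,0],[0,0,0],[0,0,0],[0,0,0],[0,0,0]], hand=[-1,-1,-1,-1,-1,-1,-1,-1])

```text
clock: 1.7
ee_pos: [0.5422, 0.0327, 0.2006]
ee_rot: [-3.139, -0.002, 3.009]
force: [-0.3, 0.6, -0.3]
finger_gap: 0.0001
```

Emit:
drive_tool(dp=[[-1,0,32],[-1,0,32],[-1,0,32],[0,0,30],[0,0,0]], angular=[[0,0,0],[0,0,0],[0,0,0],[0,0,0],[0,0,0]], hand=[-1,-1,-1,-1,-1])

```text
clock: 2.2
ee_pos: [0.5393, 0.0378, 0.0715]
ee_rot: [-3.141, -0.012, 3.015]
force: [-0.3, 0.3, -0.3]
finger_gap: 0.0001
```

Run:
```python
from h import *
im,d=manip.get_image('scene');cv2.imwrite('pics/s1.png',cv2.resize(im[180:330,215:395,::-1],None,fx=4,fy=4,interpolation=cv2.INTER_CUBIC))
print(manip.state())
```

```text
{'clock': 2.25, 'q': array([-6.00143856e-02,  2.41458719e-01,  1.91253799e+00,  2.41896630e-04,
        9.94371865e-01, -1.50460931e+00]), 'qd': array([-0.00160051, -0.04679424, -0.05709059, -0.00230584, -0.00335356,
       -0.00149257]), 'effort': array([-9.49059916e-02, -3.41703594e+01, -2.42821133e+01, -5.51068137e-03,
       -7.07112937e-03,  1.83433367e-03]), 'ee_pos': array([0.54156011, 0.03764738, 0.07414681]), 'ee_rot': array([-3.14134597, -0.00677445,  3.01525789]), 'force': array([-0.65369541, -0.04242535,  0.22869737]), 'wrist_torque': array([ 0.0212557 , -0.07769896, -0.00757209]), 'finger_gap': 5.8582021275634225e-05}
```

View pics/s1.png

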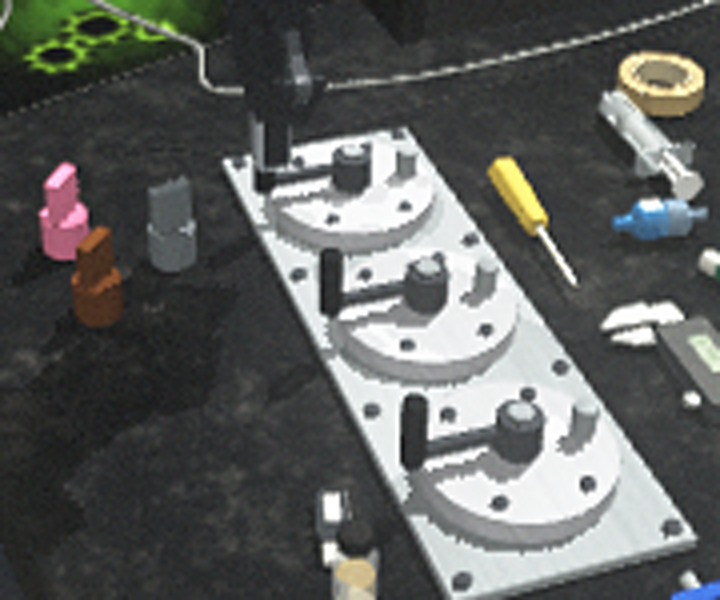

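Emit:
drive_tool(dp=[[-5,0,0],[0,2,0],[0,2,0],[0,1,0],[0,0,0]], angular=[[0,0,0],[0,0,0],[0,0,0],[0,0,0],[0,0,0]], hand=[-1,-1,-1,-1,-1])

```text
clock: 2.75
ee_pos: [0.5506, 0.0415, 0.0774]
ee_rot: [3.141, 0.001, 3.015]
force: [-0.9, 0.3, -1.2]
finger_gap: -0.0002
```

Emit:
drive_tool(dp=[[0,1,1],[0,1,1],[0,1,0]], angular=[[0,0,0],[0,0,0],[0,0,0]], hand=[-1,-1,-1])

```text
clock: 3.05
ee_pos: [0.5502, 0.0443, 0.0743]
ee_rot: [-3.142, -0.001, 3.015]
force: [0.3, 0.4, -0.0]
finger_gap: 0.0001
```

Emit:
drive_tool(dp=[[0,1,0],[0,0,0]], angular=[[0,0,0],[0,0,0]], hand=[-1,-1])

```text
clock: 3.25
ee_pos: [0.5506, 0.0453, 0.0745]
ee_rot: [3.142, -0.0, 3.015]
force: [-0.1, 0.2, -0.6]
finger_gap: 0.0002
```

Emit:
drive_tool(dp=[[0,1,0],[0,0,0]], angular=[[0,0,0],[0,0,0]], hand=[-1,-1])

```text
clock: 3.45
ee_pos: [0.5508, 0.0463, 0.0746]
ee_rot: [3.142, 0.0, 3.015]
force: [-0.2, -0.9, -0.1]
finger_gap: -0.0002
```

Emit:
drive_tool(dp=[[0,1,0],[0,0,0]], angular=[[0,0,0],[0,0,0]], hand=[-1,-1])

```text
clock: 3.65
ee_pos: [0.5509, 0.0473, 0.0746]
ee_rot: [3.142, -0.0, 3.015]
force: [0.4, -0.2, -0.1]
finger_gap: 0.0002
```

Emit:
drive_tool(dp=[[0,1,0],[0,0,0]], angular=[[0,0,0],[0,0,0]], hand=[-1,-1])

```text
clock: 3.85
ee_pos: [0.551, 0.0483, 0.0746]
ee_rot: [3.142, 0.0, 3.015]
force: [0.1, 0.8, -0.8]
finger_gap: 0.0
```

Emit:
drive_tool(dp=[[0,1,0],[0,0,0]], angular=[[0,0,0],[0,0,0]], hand=[-1,-1])

```text
clock: 4.05
ee_pos: [0.5511, 0.0492, 0.0746]
ee_rot: [3.142, -0.0, 3.015]
force: [0.1, 0.5, 0.2]
finger_gap: 0.0001
```

Emit:
drive_tool(dp=[[0,1,0],[0,0,0]], angular=[[0,0,0],[0,0,0]], hand=[-1,-1])

```text
clock: 4.25
ee_pos: [0.5513, 0.0503, 0.0746]
ee_rot: [3.142, 0.0, 3.015]
force: [0.8, 1.0, 0.5]
finger_gap: -0.0002
```

Emit:
drive_tool(dp=[[0,1,0],[0,0,0]], angular=[[0,0,0],[0,0,0]], hand=[-1,-1])

```text
clock: 4.45
ee_pos: [0.5514, 0.0513, 0.0746]
ee_rot: [3.142, -0.0, 3.015]
force: [0.3, 0.3, 0.3]
finger_gap: 0.0003
```

Emit:
drive_tool(dp=[[0,1,0],[0,0,0]], angular=[[0,0,0],[0,0,0]], hand=[-1,-1])

```text
clock: 4.65
ee_pos: [0.5515, 0.0522, 0.0746]
ee_rot: [3.142, 0.0, 3.015]
force: [-0.1, 0.8, 0.3]
finger_gap: -0.0001
```

Emit:
drive_tool(dp=[[0,1,0],[0,0,0]], angular=[[0,0,0],[0,0,0]], hand=[-1,-1])

```text
clock: 4.85
ee_pos: [0.5516, 0.0532, 0.0746]
ee_rot: [3.142, -0.0, 3.015]
force: [0.5, -0.5, 0.0]
finger_gap: -0.0001
```

Emit:
drive_tool(dp=[[0,1,0],[0,0,0]], angular=[[0,0,0],[0,0,0]], hand=[-1,-1])

```text
clock: 5.05
ee_pos: [0.5518, 0.0542, 0.0746]
ee_rot: [3.142, 0.0, 3.015]
force: [-0.2, 0.0, 0.1]
finger_gap: 0.0002
```

Run:
```python
from h import *
im,d=manip.get_image('scene');cv2.imwrite('pics/s2.png',cv2.resize(im[160:260,240:340,::-1],None,fx=6,fy=6,interpolation=cv2.INTER_CUBIC))
```

```text
(no output)
```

View pics/s2.png

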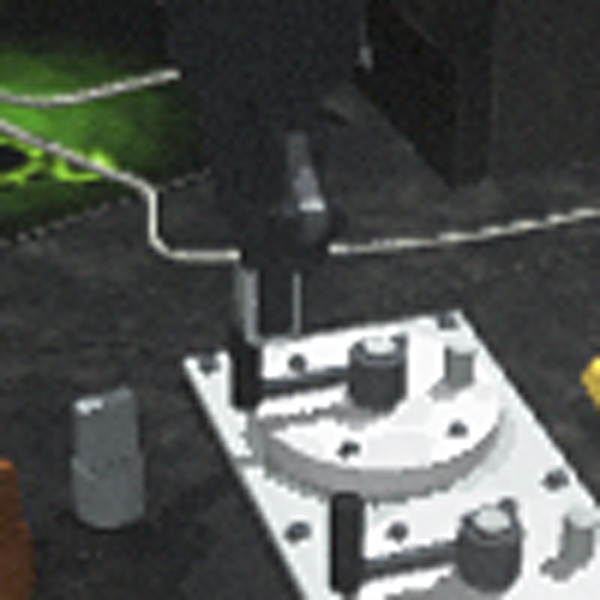

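Run:
```python
from h import *
np.set_printoptions(precision=4,suppress=True)
print(proj('scene',[.5518,.0542,.0526]),proj('scene',[.5495,.0677,.072]),proj('scene',[.5495,.0677,.041]))
im,d=manip.get_image('scene');P=cloud('scene',d)
for v in range(202,232,2):
    print(v,[ '%d:%.3f,%.3f,%.3f'%(u,*P[v,u]) for u in range(278,292,3)])
```

```text
[283.8858 222.0089] [280.7645 213.1412] [280.877  223.3072]
202 ['278:0.610,0.221,0.005', '281:0.539,0.043,0.121', '284:0.535,0.017,0.136', '287:0.539,0.008,0.140', '290:0.547,0.008,0.138']
204 ['278:0.609,0.219,-0.001', '281:0.539,0.043,0.115', '284:0.536,0.019,0.130', '287:0.545,0.022,0.126', '290:0.553,0.021,0.124']
206 ['278:0.603,0.207,0.001', '281:0.541,0.047,0.107', '284:0.538,0.023,0.121', '287:0.554,0.040,0.107', '290:0.636,0.193,-0.000']
208 ['278:0.599,0.197,0.000', '281:0.542,0.049,0.100', '284:0.547,0.043,0.102', '287:0.555,0.042,0.101', '290:0.632,0.185,-0.002']
210 ['278:0.595,0.189,-0.000', '281:0.542,0.050,0.093', '284:0.547,0.043,0.096', '287:0.553,0.039,0.097', '290:0.627,0.174,-0.001']
212 ['278:0.592,0.181,-0.002', '281:0.541,0.048,0.089', '284:0.546,0.040,0.092', '287:0.554,0.040,0.090', '290:0.622,0.164,-0.001']
214 ['278:0.542,0.069,0.071', '281:0.541,0.048,0.083', '284:0.547,0.042,0.085', '287:0.554,0.041,0.084', '290:0.617,0.153,0.001']
216 ['278:0.541,0.066,0.067', '281:0.541,0.049,0.077', '284:0.549,0.047,0.076', '287:0.556,0.046,0.075', '290:0.613,0.145,-
[... 217 characters left out ...]
 '287:0.583,0.102,0.021', '290:0.588,0.095,0.024']
222 ['278:0.542,0.068,0.047', '281:0.547,0.062,0.049', '284:0.573,0.099,0.020', '287:0.578,0.091,0.022', '290:0.574,0.064,0.040']
224 ['278:0.541,0.067,0.042', '281:0.547,0.062,0.043', '284:0.556,0.064,0.039', '287:0.564,0.062,0.038', '290:0.571,0.059,0.038']
226 ['278:0.543,0.071,0.032', '281:0.546,0.060,0.039', '284:0.556,0.063,0.034', '287:0.564,0.062,0.032', '290:0.578,0.074,0.020']
228 ['278:0.553,0.094,0.009', '281:0.547,0.061,0.031', '284:0.561,0.074,0.019', '287:0.568,0.069,0.020', '290:0.574,0.064,0.021']
230 ['278:0.549,0.086,0.008', '281:0.558,0.087,0.005', '284:0.556,0.062,0.022', '287:0.563,0.059,0.022', '290:0.570,0.056,0.022']
```

The fingertips show at z≈0.073, above the peg tops rather than at 0.053, so the fingers slid over the peg without touching it. I'll back off, lower, and look again.

Emit:
drive_tool(dp=[[0,-12,0],[0,-10,0],[0,0,6],[0,0,6],[0,0,0],[0,0,0]], angular=[[0,0,0],[0,0,0],[0,0,0],[0,0,0],[0,0,0],[0,0,0]], hand=[-1,-1,-1,-1,-1,-1])

```text
clock: 5.75
ee_pos: [0.5485, 0.0325, 0.062]
ee_rot: [3.142, -0.001, 3.015]
force: [0.0, -1.1, -0.1]
finger_gap: 0.0002
```

```bash
cat >> h.py <<'E'
def fing(n,tag,x0,y0):
    im,d=manip.get_image(n);cv2.imwrite(f'pics/{tag}.png',cv2.resize(im[y0:y0+100,x0:x0+100,::-1],None,fx=6,fy=6,interpolation=cv2.INTER_CUBIC))
    P=cloud(n,d);s=manip.state();p=s['ee_pos'];print(s['clock'],p,s['force'])
    m=(abs(P[...,0]-p[0])<.02)&(abs(P[...,1]-p[1])<.018)&(P[...,2]>p[2]-.03)&(P[...,2]<p[2]+.05)
    Q=P[m];print('finger pts',len(Q),'zmin pct',np.percentile(Q[:,2],[0,2,5,10]),'x',np.percentile(Q[:,0],[2,98]),'y',np.percentile(Q[:,1],[2,98]))
    low=Q[Q[:,2]<np.percentile(Q[:,2],15)];print('low mean',low.mean(0))
E
python3 -c "
from h import *
fing('scene','s3',240,160)"
```

```text
5.8 [0.54882459 0.03250093 0.06233201] [-0.48633023 -0.54958368  0.42788059]
finger pts 127 zmin pct [0.0595185  0.06022971 0.06283562 0.06735576] x [0.53578883 0.55485686] y [0.01625383 0.03998211]
low mean [0.54466613 0.02697625 0.06432754]
```

View pics/s3.png

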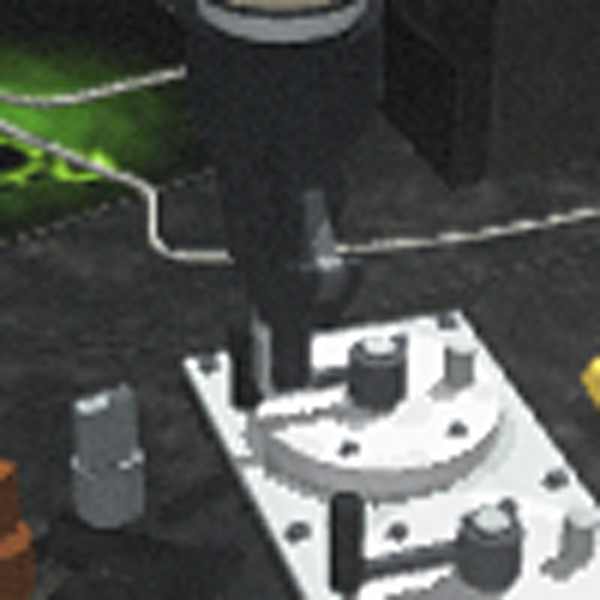

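Emit:
drive_tool(dp=[[0,2,4],[0,2,4],[0,1,2],[0,0,0]], angular=[[0,0,0],[0,0,0],[0,0,0],[0,0,0]], hand=[-1,-1,-1,-1])

```text
clock: 6.2
ee_pos: [0.5492, 0.0376, 0.052]
ee_rot: [-3.142, -0.001, 3.015]
force: [0.2, 0.7, 0.3]
finger_gap: -0.0001
```

```bash
python3 -c "
from h import *
fing('scene','s4',240,160)"
```

```text
6.25 [0.54934343 0.03746127 0.05226547] [ 0.40053146 -0.38881323 -0.95485968]
finger pts 133 zmin pct [0.02232043 0.02314428 0.0495496  0.05218405] x [0.53640714 0.5643388 ] y [0.02194144 0.04936181]
low mean [0.5523859  0.03487711 0.04365647]
```

View pics/s4.png

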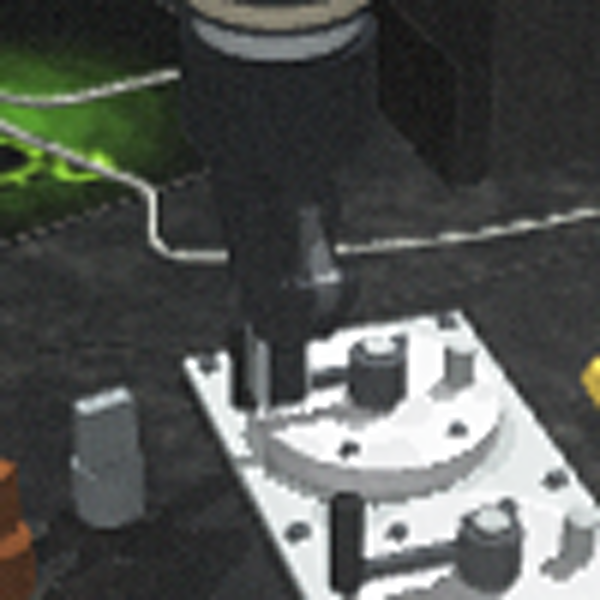

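Emit:
drive_tool(dp=[[0,2,0],[0,2,0],[0,1,0],[0,0,0]], angular=[[0,0,0],[0,0,0],[0,0,0],[0,0,0]], hand=[-1,-1,-1,-1])

```text
clock: 6.65
ee_pos: [0.5504, 0.0424, 0.0528]
ee_rot: [3.142, 0.0, 3.015]
force: [-1.5, -0.9, 0.5]
finger_gap: 0.0003
```

Emit:
drive_tool(dp=[[0,1,0],[0,0,0]], angular=[[0,0,0],[0,0,0]], hand=[-1,-1])

```text
clock: 6.85
ee_pos: [0.5504, 0.0433, 0.0527]
ee_rot: [3.142, 0.0, 3.015]
force: [-0.8, -0.4, -0.4]
finger_gap: -0.0003
```

Emit:
drive_tool(dp=[[0,1,0],[0,0,0]], angular=[[0,0,0],[0,0,0]], hand=[-1,-1])

```text
clock: 7.05
ee_pos: [0.5505, 0.0443, 0.0526]
ee_rot: [3.142, -0.0, 3.015]
force: [0.3, -1.0, -1.7]
finger_gap: 0.0
```

Emit:
drive_tool(dp=[[0,1,0],[0,0,0]], angular=[[0,0,0],[0,0,0]], hand=[-1,-1])

```text
clock: 7.25
ee_pos: [0.5506, 0.0453, 0.0526]
ee_rot: [3.142, 0.0, 3.015]
force: [0.8, -1.0, 0.4]
finger_gap: -0.0004
```

Emit:
drive_tool(dp=[[0,1,0],[0,0,0]], angular=[[0,0,0],[0,0,0]], hand=[-1,-1])

```text
clock: 7.45
ee_pos: [0.5508, 0.0463, 0.0526]
ee_rot: [3.142, 0.0, 3.015]
force: [0.1, -0.6, 0.8]
finger_gap: -0.0003
```

Emit:
drive_tool(dp=[[0,1,0],[0,0,0]], angular=[[0,0,0],[0,0,0]], hand=[-1,-1])

```text
clock: 7.65
ee_pos: [0.5509, 0.0473, 0.0526]
ee_rot: [-3.142, 0.0, 3.015]
force: [-0.5, 0.0, 0.1]
finger_gap: -0.0
```

Emit:
drive_tool(dp=[[0,1,0],[0,0,0]], angular=[[0,0,0],[0,0,0]], hand=[-1,-1])

```text
clock: 7.85
ee_pos: [0.5509, 0.0478, 0.0526]
ee_rot: [-3.141, -0.0, 3.015]
force: [0.1, -2.6, 0.4]
finger_gap: -0.0003
```

Emit:
drive_tool(dp=[[0,1,0],[0,0,0]], angular=[[0,0,0],[0,0,0]], hand=[-1,-1])

```text
clock: 8.05
ee_pos: [0.551, 0.0489, 0.0526]
ee_rot: [-3.141, -0.0, 3.015]
force: [-2.0, -2.2, 0.6]
finger_gap: -0.0001
```

Emit:
drive_tool(dp=[[0,1,0],[0,0,0]], angular=[[0,0,0],[0,0,0]], hand=[-1,-1])

```text
clock: 8.25
ee_pos: [0.5511, 0.0502, 0.0526]
ee_rot: [-3.141, -0.0, 3.015]
force: [-1.3, -2.8, 0.5]
finger_gap: 0.0001
```

Emit:
drive_tool(dp=[[0,1,0],[0,0,0]], angular=[[0,0,0],[0,0,0]], hand=[-1,-1])

```text
clock: 8.45
ee_pos: [0.5511, 0.0513, 0.0525]
ee_rot: [-3.142, -0.001, 3.015]
force: [-2.2, -1.7, 1.2]
finger_gap: -0.0
```

Emit:
drive_tool(dp=[[0,0.8,0],[0,0,0]], angular=[[0,0,0],[0,0,0]], hand=[-1,-1])

```text
clock: 8.65
ee_pos: [0.5512, 0.0518, 0.0525]
ee_rot: [-3.141, -0.001, 3.015]
force: [-1.5, -2.8, 1.3]
finger_gap: -0.0002
```

Emit:
drive_tool(dp=[[0,0.8,0],[0,0,0]], angular=[[0,0,0],[0,0,0]], hand=[-1,-1])

```text
clock: 8.85
ee_pos: [0.5512, 0.0521, 0.0525]
ee_rot: [-3.14, -0.001, 3.015]
force: [-3.3, -5.3, 1.7]
finger_gap: 0.0001
```

Emit:
drive_tool(dp=[[0,0.8,0],[0,0,0]], angular=[[0,0,0],[0,0,0]], hand=[-1,-1])

```text
clock: 9.05
ee_pos: [0.5512, 0.0523, 0.0525]
ee_rot: [-3.139, -0.001, 3.016]
force: [-2.1, -6.3, 1.7]
finger_gap: 0.0003
```

Emit:
drive_tool(dp=[[0,0.8,0],[0,0,0]], angular=[[0,0,0],[0,0,0]], hand=[-1,-1])

```text
clock: 9.25
ee_pos: [0.5513, 0.0525, 0.0525]
ee_rot: [-3.138, -0.001, 3.016]
force: [-3.5, -9.1, 2.0]
finger_gap: 0.0001
```

Emit:
drive_tool(dp=[[0,-8,0],[0,-12,-5],[0,-10,-35],[0,-38,0],[0,-38,0],[0,-37,0],[0,0,0],[0,0,0]], angular=[[0,0,0],[0,0,0],[0,0,0],[0,0,0],[0,0,0],[0,0,0],[0,0,0],[0,0,0]], hand=[-1,-1,-1,-1,-1,-1,-1,-1])

```text
clock: 10.05
ee_pos: [0.5341, -0.0883, 0.0931]
ee_rot: [3.141, 0.001, 3.012]
force: [-0.6, 0.6, -0.4]
finger_gap: -0.0001
```

Emit:
drive_tool(dp=[[0,0,20],[0,0,14],[0,0,6],[0,0,0]], angular=[[0,0,0],[0,0,0],[0,0,0],[0,0,0]], hand=[-1,-1,-1,-1])

```text
clock: 10.45
ee_pos: [0.5324, -0.0863, 0.051]
ee_rot: [3.141, -0.003, 3.016]
force: [-1.1, 0.4, 0.1]
finger_gap: 0.0002
```

Emit:
drive_tool(dp=[[0,1.5,0],[0,1.5,0],[0,1,0],[0,0,0]], angular=[[0,0,0],[0,0,0],[0,0,0],[0,0,0]], hand=[-1,-1,-1,-1])

```text
clock: 10.85
ee_pos: [0.5347, -0.0835, 0.0532]
ee_rot: [-3.141, 0.001, 3.015]
force: [-0.6, 0.7, 0.2]
finger_gap: 0.0003
```

Emit:
drive_tool(dp=[[0,1,0],[0,0,0]], angular=[[0,0,0],[0,0,0]], hand=[-1,-1])

```text
clock: 11.05
ee_pos: [0.5344, -0.0825, 0.0528]
ee_rot: [3.142, 0.0, 3.015]
force: [0.1, 0.1, -0.5]
finger_gap: -0.0002
```

Emit:
drive_tool(dp=[[0,1,0],[0,0,0]], angular=[[0,0,0],[0,0,0]], hand=[-1,-1])

```text
clock: 11.25
ee_pos: [0.5345, -0.0816, 0.0526]
ee_rot: [-3.141, 0.0, 3.015]
force: [0.4, 0.4, 0.2]
finger_gap: -0.0002
```

Emit:
drive_tool(dp=[[0,1,0],[0,0,0]], angular=[[0,0,0],[0,0,0]], hand=[-1,-1])

```text
clock: 11.45
ee_pos: [0.5345, -0.0811, 0.0526]
ee_rot: [-3.141, -0.0, 3.015]
force: [-0.9, -2.6, 0.8]
finger_gap: -0.0004
```

Emit:
drive_tool(dp=[[0,1,0],[0,0,0]], angular=[[0,0,0],[0,0,0]], hand=[-1,-1])

```text
clock: 11.65
ee_pos: [0.5346, -0.0797, 0.0526]
ee_rot: [-3.141, -0.0, 3.015]
force: [-1.1, -2.6, 1.0]
finger_gap: 0.0005
```

Emit:
drive_tool(dp=[[0,1,0],[0,0,0]], angular=[[0,0,0],[0,0,0]], hand=[-1,-1])

```text
clock: 11.85
ee_pos: [0.5347, -0.0785, 0.0526]
ee_rot: [-3.142, -0.0, 3.015]
force: [-0.9, -2.7, 1.3]
finger_gap: 0.0003
```

Emit:
drive_tool(dp=[[0,1,0],[0,0,0]], angular=[[0,0,0],[0,0,0]], hand=[-1,-1])

```text
clock: 12.05
ee_pos: [0.5348, -0.0775, 0.0526]
ee_rot: [3.141, -0.0, 3.015]
force: [-1.8, -2.2, 1.6]
finger_gap: -0.0002
```

Contact came at y≈-0.0812, and the lever has moved about 3.7 mm so far.

Emit:
drive_tool(dp=[[0,0.8,0],[0,0,0]], angular=[[0,0,0],[0,0,0]], hand=[-1,-1])

```text
clock: 12.25
ee_pos: [0.535, -0.0767, 0.0526]
ee_rot: [3.141, -0.0, 3.015]
force: [-1.9, -2.9, 0.6]
finger_gap: 0.0001
```

Emit:
drive_tool(dp=[[0,0.8,0],[0,0,0]], angular=[[0,0,0],[0,0,0]], hand=[-1,-1])

```text
clock: 12.45
ee_pos: [0.5351, -0.0759, 0.0526]
ee_rot: [3.141, -0.0, 3.015]
force: [-1.9, -1.6, 0.4]
finger_gap: 0.0001
```

Emit:
drive_tool(dp=[[0,0.8,0],[0,0,0]], angular=[[0,0,0],[0,0,0]], hand=[-1,-1])

```text
clock: 12.65
ee_pos: [0.5352, -0.0751, 0.0525]
ee_rot: [3.141, -0.0, 3.015]
force: [-2.1, -1.8, 1.8]
finger_gap: 0.0001
```

Emit:
drive_tool(dp=[[0,0.8,0],[0,0,0]], angular=[[0,0,0],[0,0,0]], hand=[-1,-1])

```text
clock: 12.85
ee_pos: [0.5353, -0.0743, 0.0525]
ee_rot: [3.141, -0.0, 3.015]
force: [-0.8, -2.5, 0.7]
finger_gap: 0.0
```

Past 0.11 rad the lever still moves at 2.5 N, so mid is the loose one. I'll run it on to about 0.43 rad.

Emit:
drive_tool(dp=[[0,0.9,0],[0,0.9,0],[0,0.9,0],[0,0.9,0],[0,0.9,0],[0,0,0]], angular=[[0,0,0],[0,0,0],[0,0,0],[0,0,0],[0,0,0],[0,0,0]], hand=[-1,-1,-1,-1,-1,-1])

```text
clock: 13.45
ee_pos: [0.536, -0.0698, 0.0526]
ee_rot: [3.141, 0.0, 3.015]
force: [-0.1, -2.3, 0.5]
finger_gap: -0.0003
```

Emit:
drive_tool(dp=[[-0.2,1,0],[-0.2,1,0],[-0.2,1,0],[-0.2,1,0],[-0.2,1,0],[-0.2,1,0],[0,0,0]], angular=[[0,0,0],[0,0,0],[0,0,0],[0,0,0],[0,0,0],[0,0,0],[0,0,0]], hand=[-1,-1,-1,-1,-1,-1,-1])

```text
clock: 14.15
ee_pos: [0.5379, -0.0639, 0.0526]
ee_rot: [3.141, 0.0, 3.015]
force: [-2.1, -1.4, -0.4]
finger_gap: 0.0003
```

Emit:
drive_tool(dp=[[-0.3,1,0],[-0.3,1,0],[-0.3,1,0],[-0.3,1,0],[-0.3,1,0],[-0.3,1,0],[0,1,0],[0,0,0]], angular=[[0,0,0],[0,0,0],[0,0,0],[0,0,0],[0,0,0],[0,0,0],[0,0,0],[0,0,0]], hand=[-1,-1,-1,-1,-1,-1,-1,-1])

```text
clock: 14.95
ee_pos: [0.5408, -0.0573, 0.0526]
ee_rot: [3.142, 0.001, 3.015]
force: [-0.4, -2.0, -0.3]
finger_gap: -0.0
```

```bash
python3 -c "
from h import *
fing('scene','s5',260,190)"
```

```text
15.0 [ 0.54082287 -0.05734981  0.05261255] [-1.16061884 -1.79761651 -0.87286728]
finger pts 194 zmin pct [0.02261333 0.02279882 0.03172329 0.03419015] x [0.52850892 0.55877879] y [-0.07281691 -0.04057265]
low mean [ 0.54724147 -0.05030068  0.03092249]
```

View pics/s5.png

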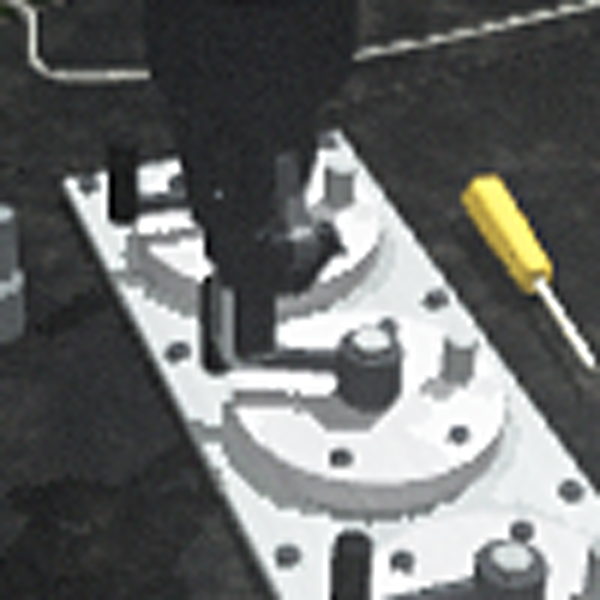

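Emit:
drive_tool(dp=[[0,-8,0],[0,-14,-5],[1,-10,-35],[1,-42,0],[1,-44,0],[0,-44,0],[0,0,0],[0,0,0]], angular=[[0,0,0],[0,0,0],[0,0,0],[0,0,0],[0,0,0],[0,0,0],[0,0,0],[0,0,0]], hand=[-1,-1,-1,-1,-1,-1,-1,-1])

```text
clock: 15.8
ee_pos: [0.5171, -0.2196, 0.0933]
ee_rot: [3.141, 0.001, 3.011]
force: [-0.7, 0.4, 0.0]
finger_gap: 0.0002
```

Emit:
drive_tool(dp=[[0,0,20],[0,0,14],[0,0,6],[0,0,0],[0,0,0]], angular=[[0,0,0],[0,0,0],[0,0,0],[0,0,0],[0,0,0]], hand=[-1,-1,-1,-1,-1])

```text
clock: 16.3
ee_pos: [0.5173, -0.2173, 0.0526]
ee_rot: [3.141, -0.0, 3.016]
force: [0.3, -0.1, 0.3]
finger_gap: 0.0004
```

Emit:
drive_tool(dp=[[0,2,0],[0,2,0],[0,1,0],[0,0,0]], angular=[[0,0,0],[0,0,0],[0,0,0],[0,0,0]], hand=[-1,-1,-1,-1])

```text
clock: 16.7
ee_pos: [0.518, -0.2127, 0.0529]
ee_rot: [-3.141, 0.0, 3.015]
force: [0.3, -0.3, 0.2]
finger_gap: 0.0
```

Emit:
drive_tool(dp=[[0,1,0],[0,0,0]], angular=[[0,0,0],[0,0,0]], hand=[-1,-1])

```text
clock: 16.9
ee_pos: [0.5179, -0.2117, 0.0527]
ee_rot: [3.142, 0.0, 3.015]
force: [-0.2, 0.3, -0.6]
finger_gap: 0.0003
```

Emit:
drive_tool(dp=[[0,1,0],[0,0,0]], angular=[[0,0,0],[0,0,0]], hand=[-1,-1])

```text
clock: 17.1
ee_pos: [0.518, -0.2107, 0.0526]
ee_rot: [3.141, -0.0, 3.015]
force: [0.6, -0.6, 0.0]
finger_gap: -0.0001
```

Emit:
drive_tool(dp=[[0,1,0],[0,0,0]], angular=[[0,0,0],[0,0,0]], hand=[-1,-1])

```text
clock: 17.3
ee_pos: [0.518, -0.2103, 0.0526]
ee_rot: [-3.141, -0.0, 3.015]
force: [-0.1, -2.2, -1.0]
finger_gap: 0.0002
```

Emit:
drive_tool(dp=[[0,1,0],[0,0,0]], angular=[[0,0,0],[0,0,0]], hand=[-1,-1])

```text
clock: 17.5
ee_pos: [0.5181, -0.2091, 0.0526]
ee_rot: [-3.141, -0.0, 3.015]
force: [-0.3, -2.6, -0.3]
finger_gap: -0.0003
```

Emit:
drive_tool(dp=[[0,1,0],[0,0,0]], angular=[[0,0,0],[0,0,0]], hand=[-1,-1])

```text
clock: 17.7
ee_pos: [0.5182, -0.2078, 0.0526]
ee_rot: [-3.142, -0.0, 3.015]
force: [-1.3, -3.3, -0.6]
finger_gap: 0.0001
```

Emit:
drive_tool(dp=[[0,0.8,0],[0,0,0]], angular=[[0,0,0],[0,0,0]], hand=[-1,-1])

```text
clock: 17.9
ee_pos: [0.5182, -0.2069, 0.0525]
ee_rot: [3.141, -0.001, 3.015]
force: [-2.3, -2.6, 0.3]
finger_gap: -0.0001
```

Emit:
drive_tool(dp=[[0,0.8,0],[0,0,0]], angular=[[0,0,0],[0,0,0]], hand=[-1,-1])

```text
clock: 18.1
ee_pos: [0.5183, -0.2065, 0.0526]
ee_rot: [-3.141, -0.001, 3.015]
force: [-2.9, -3.5, 0.1]
finger_gap: 0.0001
```

Emit:
drive_tool(dp=[[0,0.8,0],[0,0,0]], angular=[[0,0,0],[0,0,0]], hand=[-1,-1])

```text
clock: 18.3
ee_pos: [0.5183, -0.2064, 0.0526]
ee_rot: [-3.14, -0.0, 3.015]
force: [-3.3, -6.0, 0.1]
finger_gap: 0.0004
```

Emit:
drive_tool(dp=[[0,0.8,0],[0,0,0]], angular=[[0,0,0],[0,0,0]], hand=[-1,-1])

```text
clock: 18.5
ee_pos: [0.5184, -0.2062, 0.0527]
ee_rot: [-3.139, -0.0, 3.016]
force: [-3.0, -7.1, -1.0]
finger_gap: 0.0001
```

Emit:
drive_tool(dp=[[0,-8,0],[0,-10,-10],[0,0,-40],[0,0,-40],[0,0,-40],[0,0,0]], angular=[[0,0,0],[0,0,0],[0,0,0],[0,0,0],[0,0,0],[0,0,0]], hand=[-1,-1,-1,-1,-1,-0.2])

```text
clock: 19.1
ee_pos: [0.5216, -0.2251, 0.1914]
ee_rot: [-3.137, 0.015, 3.015]
force: [1.2, -0.8, 0.5]
finger_gap: 0.0129
```

Run:
```python
from h import *
np.set_printoptions(precision=4,suppress=True)
im,d=manip.get_image('top');P=cloud('top',d);np.savez('pics/top6.npz',im=im,d=d)
print(manip.state()['ee_pos'])
a=im[165:300,240:430,::-1];cv2.imwrite('pics/t6.png',cv2.resize(a,None,fx=4.2,fy=4.2,interpolation=cv2.INTER_CUBIC))
for n,PP in (('top',P),('scene',cloud('scene',(lambda r:r)(manip.get_image('scene'))[1]))):
    for nm,z0,z1,box in (('captop',.05,.062,(.46,.51,.04,.085)),('skirt',.02,.03,(.46,.51,.04,.085)),('peg',.064,.08,(.5,.58,-.22,.1))):
        x0,x1,y0,y1=box
        m=((PP[...,0]>x0)&(PP[...,0]<x1)&(PP[...,1]>y0)&(PP[...,1]<y1)&(PP[...,2]>z0)&(PP[...,2]<z1))
        k,l,s,c=cv2.connectedComponentsWithStats(m.astype(np.uint8))
        for i in range(1,k):
            if s[i,4]>5:
                Q=PP[l==i][:,:2];e,v=np.linalg.eigh(np.cov(Q.T));print(n,nm,len(Q),Q.mean(0),'axis',np.degrees(np.arctan2(v[1,1],v[0,1])),np.sqrt(e*12),Q.min(0),Q.max(0))
```

```text
[ 0.5198 -0.2241  0.1881]
top captop 40 [0.4832 0.0628] axis -175.56729023698344 [0.0099 0.0259] [0.4705 0.0583] [0.4958 0.0685]
top skirt 32 [0.4823 0.0712] axis -174.38222113348675 [0.0096 0.0253] [0.4697 0.0656] [0.4956 0.0759]
top skirt 27 [0.4844 0.0537] axis -179.53703326980838 [0.0087 0.0252] [0.4696 0.0497] [0.4954 0.0579]
top peg 23 [0.5498 0.0718] axis -135.87166586398027 [0.0119 0.0126] [0.5437 0.0653] [0.5564 0.0779]
top peg 22 [ 0.5417 -0.0375] axis 138.0971797185653 [0.0109 0.0123] [ 0.5369 -0.0426] [ 0.5471 -0.0323]
top peg 25 [ 0.517  -0.1861] axis 106.04655396626156 [0.0115 0.0132] [ 0.5119 -0.1923] [ 0.522 -0.18 ]
scene captop 37 [0.4815 0.0607] axis -173.87059862116524 [0.0111 0.0276] [0.4693 0.0548] [0.4943 0.0676]
scene skirt 55 [0.4805 0.0551] axis 176.56455432782676 [0.0166 0.0287] [0.467  0.0468] [0.4949 0.0698]
scene peg 22 [0.5482 0.069 ] axis 92.1561858032154 [0.0115 0.0128] [0.5427 0.0645] [0.5548 0.0766]
scene peg 28 [ 0.5391 -0.0405] axis 51.224125727357205 [0.0117 0.0145] [ 0.5334 -0.0451] [ 0.5453 -0.0298]
scene peg 41 [ 0.5152 -0.1882] axis -159.89615502809087 [0.0123 0.014 ] [ 0.5087 -0.1934] [ 0.5233 -0.1806]
```

View pics/t6.png

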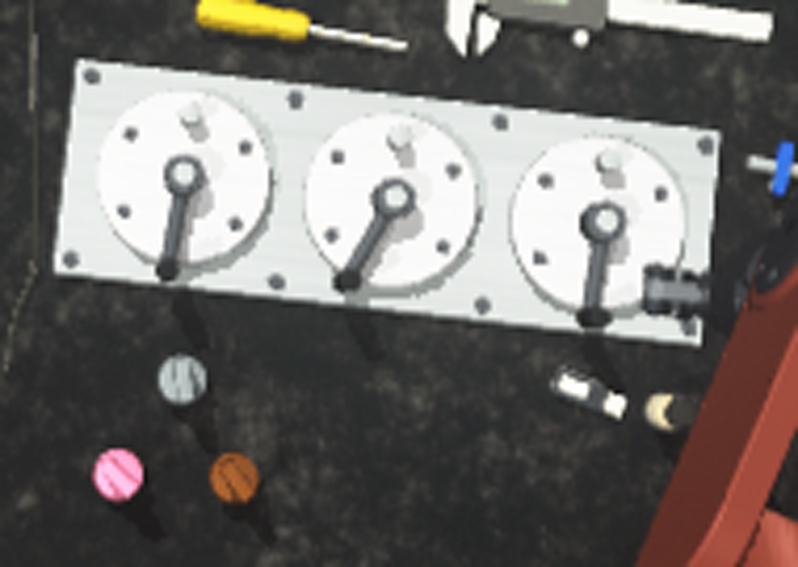

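Emit:
drive_tool(dp=[[0,0,0],[0,0,0],[2,48,0],[2,48,0],[2,48,0],[2,48,0],[2,48,0],[2,48,0]], angular=[[0,0,-0.108],[0,0,-0.109],[0,0,0],[0,0,0],[0,0,0],[0,0,0],[0,0,0],[0,0,0]], hand=[-0.06,-0.06,-0.06,-0.06,-0.06,-0.06,-0.06,-0.06])

```text
clock: 20.0
ee_pos: [0.4767, 0.0652, 0.1809]
ee_rot: [3.14, -0.003, -3.052]
force: [1.3, -0.3, 1.0]
finger_gap: 0.04
```

Emit:
drive_tool(dp=[[0,0,30],[0,0,30],[0,0,30],[0,0,15],[0,0,0],[0,0,0]], angular=[[0,0,0],[0,0,0],[0,0,0],[0,0,0],[0,0,0],[0,0,0]], hand=[-0.06,-0.06,-0.06,-0.06,-0.06,-0.06])

```text
clock: 20.6
ee_pos: [0.4776, 0.0633, 0.0767]
ee_rot: [3.141, -0.003, -3.052]
force: [0.2, -0.5, 0.4]
finger_gap: 0.0401
```

```bash
python3 -c "
from h import *
fing('scene','s7',205,160)
im,d=manip.get_image('top');cv2.imwrite('pics/t7.png',cv2.resize(im[200:300,230:330,::-1],None,fx=6,fy=6))"
```

```text
20.65 [0.47870821 0.06326491 0.07773237] [ 0.64786465 -0.24877282  0.33668718]
finger pts 66 zmin pct [0.04779189 0.04848578 0.0486842  0.0488431 ] x [0.46513901 0.49420902] y [0.05397299 0.08117897]
low mean [0.48030296 0.05883768 0.04870574]
```

View pics/s7.png

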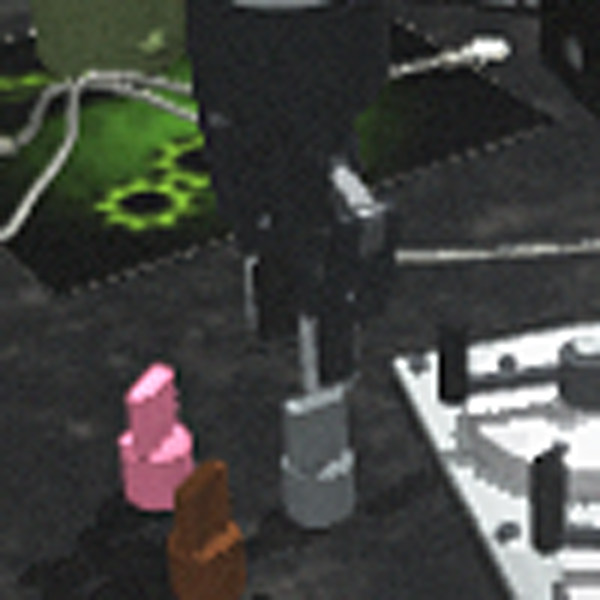

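View pics/t7.png

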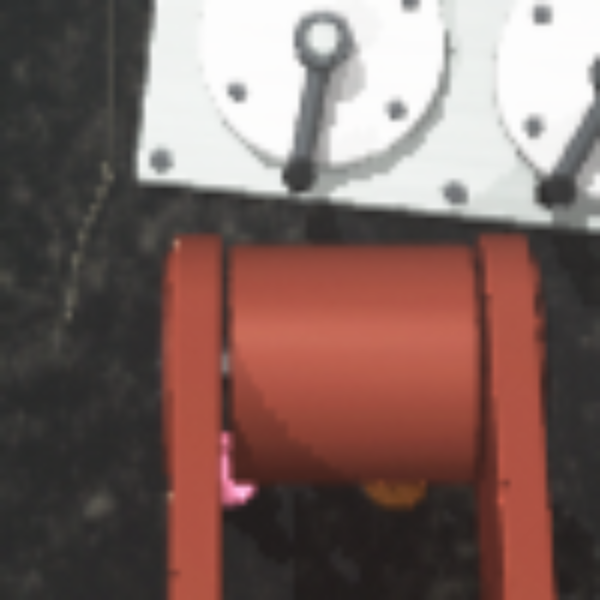

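Run:
```python
from h import *
np.set_printoptions(precision=4,suppress=True)
im,d=manip.get_image('scene');P=cloud('scene',d);p=manip.state()['ee_pos'];print(p)
for v in range(206,230,2):
    print(v,[ '%d:%.3f,%.3f,%.3f'%(u,*P[v,u]) for u in (247,250,256,258,260,262,264)])
```

```text
[0.4797 0.0632 0.0787]
206 ['247:0.467,0.083,0.107', '250:0.474,0.082,0.106', '256:0.471,0.032,0.134', '258:0.553,0.238,-0.003', '260:0.472,0.009,0.147', '262:0.475,0.003,0.149', '264:0.481,0.007,0.146']
208 ['247:0.467,0.086,0.099', '250:0.473,0.082,0.100', '256:0.471,0.032,0.128', '258:0.475,0.029,0.129', '260:0.472,0.009,0.142', '262:0.475,0.005,0.143', '264:0.484,0.016,0.134']
210 ['247:0.467,0.087,0.093', '250:0.473,0.082,0.094', '256:0.471,0.032,0.123', '258:0.471,0.020,0.130', '260:0.472,0.009,0.136', '262:0.476,0.007,0.136', '264:0.483,0.012,0.131']
212 ['247:0.467,0.086,0.088', '250:0.472,0.080,0.089', '256:0.471,0.034,0.116', '258:0.475,0.031,0.117', '260:0.472,0.010,0.130', '262:0.477,0.009,0.129', '264:0.482,0.011,0.127']
214 ['247:0.508,0.210,-0.003', '250:0.474,0.085,0.081', '256:0.471,0.035,0.110', '258:0.476,0.033,0.110', '260:0.478,0.026,0.114', '262:0.485,0.031,0.109', '264:0.490,0.032,0.107']
216 ['247:0.503,0.195,0.001', '250:0.513,0.198,-0.003', '256:0.472,0.038,0.103', '258:0.476,0.035,0.104', '260:0.478,0.028,0.107', '262:0.484,0.031,0.104', '264:0.490,0.031,0.
[... 398 characters left out ...]
 '250:0.501,0.167,-0.002', '256:0.472,0.039,0.085', '258:0.476,0.038,0.085', '260:0.478,0.028,0.090', '262:0.484,0.030,0.087', '264:0.489,0.031,0.085']
224 ['247:0.490,0.162,-0.002', '250:0.497,0.158,-0.001', '256:0.514,0.155,-0.004', '258:0.475,0.036,0.080', '260:0.480,0.034,0.080', '262:0.526,0.142,-0.000', '264:0.531,0.138,0.001']
226 ['247:0.487,0.154,-0.003', '250:0.494,0.150,-0.003', '256:0.480,0.063,0.056', '258:0.484,0.060,0.057', '260:0.490,0.061,0.054', '262:0.494,0.060,0.054', '264:0.528,0.131,-0.001']
228 ['247:0.483,0.143,-0.001', '250:0.490,0.137,0.000', '256:0.477,0.056,0.056', '258:0.484,0.061,0.050', '260:0.487,0.055,0.053', '262:0.494,0.060,0.048', '264:0.525,0.124,-0.002']
```

Emit:
drive_tool(dp=[[-2,2,18],[0,0,14],[0,0,8],[0,0,5],[0,0,0],[0,0,0]], angular=[[0,0,0],[0,0,0],[0,0,0],[0,0,0],[0,0,0],[0,0,0]], hand=[-0.06,-0.06,-0.06,-0.06,-0.06,-0.06])

```text
clock: 21.35
ee_pos: [0.4806, 0.0654, 0.0328]
ee_rot: [-3.142, 0.0, -3.051]
force: [0.2, 0.0, 0.3]
finger_gap: 0.04
```

```bash
python3 -c "
from h import *
fing('scene','s8',205,160)"
```

```text
21.4 [0.48088861 0.06536661 0.03303792] [ 0.00707653  0.61323422 -0.43413604]
finger pts 155 zmin pct [0.00319945 0.00476668 0.00565222 0.00747282] x [0.46779008 0.4920602 ] y [0.04799168 0.08302394]
low mean [0.47666295 0.05364603 0.00676415]
```

View pics/s8.png

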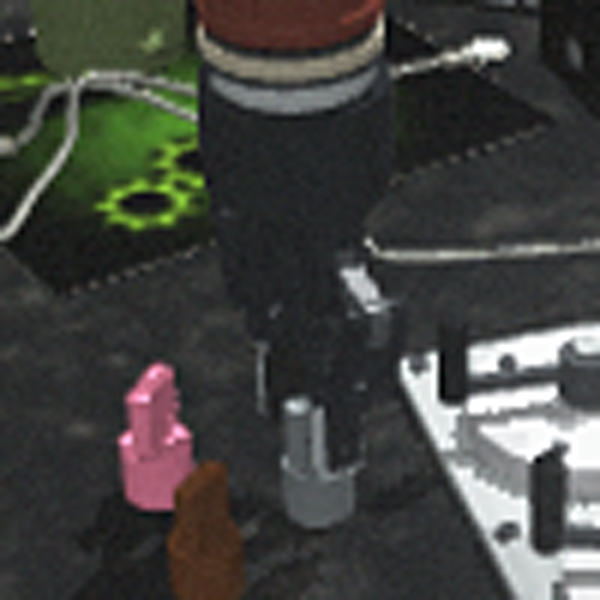

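Emit:
drive_tool(dp=[[-1,-3,0],[0,0,0],[0,0,0],[0,0,0],[0,0,0],[0,0,0],[0,0,0]], angular=[[0,0,0],[0,0,0],[0,0,0],[0,0,0],[0,0,0],[0,0,0],[0,0,0]], hand=[-0.06,-0.06,-1,-1,-1,-1,-1], grip_force=25)

```text
clock: 22.1
ee_pos: [0.4817, 0.0625, 0.0327]
ee_rot: [-3.142, 0.0, -3.051]
force: [-0.1, 0.4, 0.3]
finger_gap: 0.0095
```

Emit:
drive_tool(dp=[[0,0,-8],[0,0,-30],[0,0,-35],[0,0,-35],[0,0,0]], angular=[[0,0,0],[0,0,0],[0,0,0],[0,0,0],[0,0,0]], hand=[-1,-1,-1,-1,-1])

```text
clock: 22.6
ee_pos: [0.4864, 0.0625, 0.1469]
ee_rot: [-3.14, 0.012, -3.051]
force: [1.1, -0.5, -0.1]
finger_gap: 0.0091
```

Run:
```python
from h import *
np.set_printoptions(precision=4,suppress=True)
print('post top ray',ray('top',335.2,197.4,.042))
for n,f in(('top','top6'),('scene','scene0')):
    P=cloud(n,np.load(f'pics/{f}.npz')['d'])
    for nm,c in(('L',(.645,.055)),('M',(.630,-.073)),('R',(.613,-.202))):
        m=(abs(P[...,0]-c[0])<.015)&(abs(P[...,1]-c[1])<.015)&(P[...,2]>.037)&(P[...,2]<.05);Q=P[m]
        print(n,nm,len(Q),Q.mean(0) if len(Q) else '')
    # flange mid circle
for n,f in(('top','top6'),('scene','scene0')):
    im=np.load(f'pics/{f}.npz')['im'];print(n)
im,d=manip.get_image('scene');cv2.imwrite('pics/s9.png',cv2.resize(im[130:280,205:355,::-1],None,fx=4,fy=4,interpolation=cv2.INTER_CUBIC))
print(manip.state()['ee_pos'],manip.state()['finger_gap'],manip.state()['force'])
```

```text
post top ray [ 0.6288 -0.0741  0.042 ]
top L 24 [0.6468 0.055  0.0412]
top M 20 [ 0.6298 -0.0737  0.0415]
top R 21 [ 0.6135 -0.2029  0.0411]
scene L 16 [0.6445 0.0532 0.0406]
scene M 22 [ 0.6282 -0.0755  0.0402]
scene R 32 [ 0.6113 -0.2044  0.0408]
top
scene
[0.4844 0.0625 0.1443] 0.009515767338404202 [ 0.1115  0.6124 -1.5533]
```

View pics/s9.png

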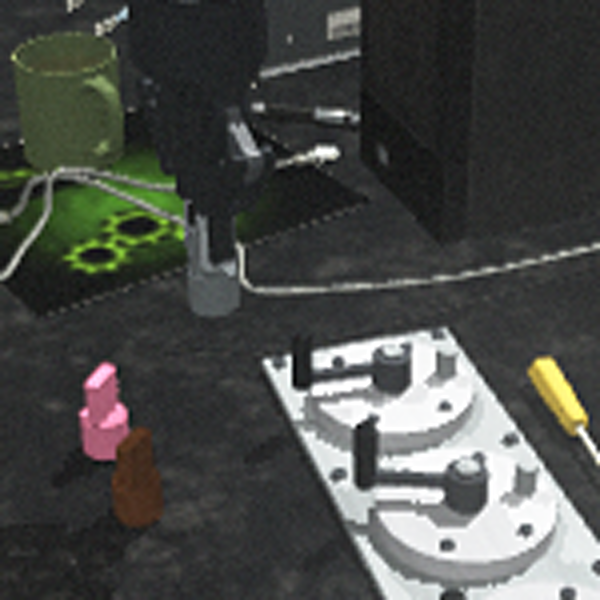

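Emit:
drive_tool(dp=[[-26,-30,0],[-26,-30,0],[-26,-30,0],[-26,-30,0],[-26,-29,0],[0,0,0],[0,0,0],[0,0,0]], angular=[[0,0,0],[0,0,0],[0,0,0],[0,0,0],[0,0,0],[0,0,0],[0,0,0],[0,0,0]], hand=[-1,-1,-1,-1,-1,-1,-1,-1])

```text
clock: 23.45
ee_pos: [0.6228, -0.0733, 0.139]
ee_rot: [3.14, -0.003, -3.051]
force: [0.2, -0.6, -0.6]
finger_gap: 0.0091
```

Emit:
drive_tool(dp=[[-5,-1.5,20],[0,0,20],[0,0,10],[0,0,0],[0,0,0],[0,0,0]], angular=[[0,0,0],[0,0,0],[0,0,0],[0,0,0],[0,0,0],[0,0,0]], hand=[-1,-1,-1,-1,-1,-1])

```text
clock: 24.05
ee_pos: [0.6305, -0.0752, 0.092]
ee_rot: [-3.141, 0.002, -3.051]
force: [0.5, 0.4, -0.2]
finger_gap: 0.0096
```

Run:
```python
from h import *
np.set_printoptions(precision=4,suppress=True)
im,d=manip.get_image('scene');P=cloud('scene',d);s=manip.state();p=s['ee_pos'];print(p,s['ee_rot'],s['force'])
cv2.imwrite('pics/s10.png',cv2.resize(im[190:290,270:370,::-1],None,fx=6,fy=6,interpolation=cv2.INTER_CUBIC))
m=(abs(P[...,0]-p[0])<.025)&(abs(P[...,1]-p[1])<.025)&(P[...,2]>p[2]-.032)&(P[...,2]<p[2]-.007)
v,u=np.nonzero(m);Q=P[m];print(len(Q),'u',u.min(),u.max(),'v',v.min(),v.max(),Q.min(0),Q.max(0))
for z in(-.03,-.02,-.01):
    mm=m&(abs(P[...,2]-p[2]-z)<.003);vv,uu=np.nonzero(mm)
    print(z,np.percentile(uu,[0,100]),P[mm].mean(0))
```

```text
[ 0.6306 -0.0753  0.0921] [-3.1408  0.0024 -3.0512] [ 0.0357 -0.2295 -0.8326]
128 u 332 345 v 230 243 [ 0.6155 -0.0928  0.0602] [ 0.6446 -0.0672  0.085 ]
-0.03 [332. 344.] [ 0.6241 -0.0849  0.0626]
-0.02 [332. 344.] [ 0.6242 -0.0857  0.0723]
-0.01 [333. 345.] [ 0.6267 -0.0842  0.0828]
```

View pics/s10.png

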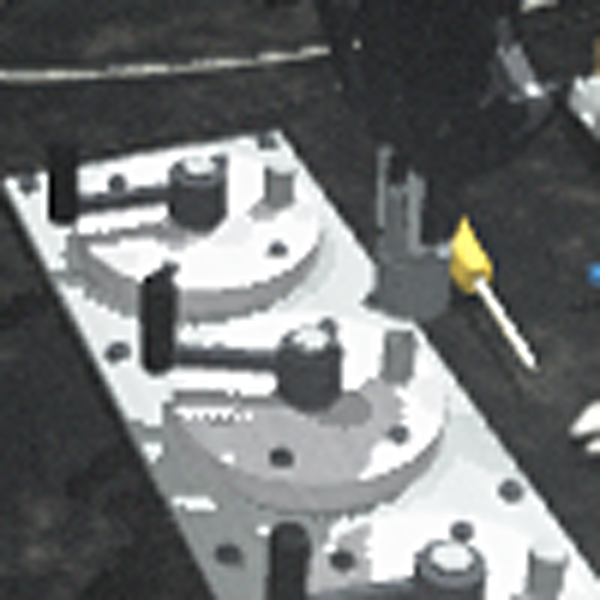

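Emit:
drive_tool(dp=[[1.7,1.2,8],[0,0,2],[0,0,0],[0,0,0]], angular=[[0,0,0],[0,0,0],[0,0,0],[0,0,0]], hand=[-1,-1,-1,-1])

```text
clock: 24.5
ee_pos: [0.6277, -0.0742, 0.0804]
ee_rot: [3.141, -0.0, -3.051]
force: [0.2, -0.5, -0.2]
finger_gap: 0.0092
```

Run:
```python
from h import *
np.set_printoptions(precision=4,suppress=True)
im,d=manip.get_image('scene');P=cloud('scene',d);s=manip.state();p=s['ee_pos'];print(p,s['ee_rot'],s['force'])
cv2.imwrite('pics/s11.png',cv2.resize(im[190:290,270:370,::-1],None,fx=6,fy=6,interpolation=cv2.INTER_CUBIC))
T=manip.camera_model('scene')['T'];cx=T[:2,0]/np.linalg.norm(T[:2,0]);cz=-T[:2,2];cz=cz/np.linalg.norm(cz)
def band(lo,hi,r,nm):
    m=(np.hypot(P[...,0]-.629,P[...,1]+.0745)<.02)&(P[...,2]>lo)&(P[...,2]<hi)
    for v in np.unique(np.nonzero(m)[0]):
        Q=P[v][m[v]];u=np.nonzero(m[v])[0]
        a=Q[:,:2]@cx;b=Q[:,:2]@cz;print(nm,v,u.min(),u.max(),'mid lateral %.4f'%((a.min()+a.max())/2),'front %.4f center depth %.4f'%(np.sort(b)[:3].mean(),np.sort(b)[:3].mean()+r))
band(p[2]-.031,p[2]-.009,.015,'cap'); band(.027,.040,.007,'post')
print('tgt',np.array([.6287,-.0743])@cx,np.array([.6287,-.0743])@cz, 'tcp',p[:2]@cx,p[:2]@cz)
```

```text
[ 0.6279 -0.0742  0.0806] [-3.1416  0.     -3.0514] [ 0.6936 -0.0401 -0.8721]
cap 237 331 331 mid lateral 0.5862 front 0.1954 center depth 0.2104
cap 238 331 343 mid lateral 0.6000 front 0.1928 center depth 0.2078
cap 239 331 343 mid lateral 0.6003 front 0.1866 center depth 0.2016
cap 240 331 343 mid lateral 0.6005 front 0.1839 center depth 0.1989
cap 241 331 343 mid lateral 0.6005 front 0.1844 center depth 0.1994
cap 242 331 342 mid lateral 0.5993 front 0.1835 center depth 0.1985
cap 243 331 342 mid lateral 0.5993 front 0.1829 center depth 0.1979
cap 244 332 342 mid lateral 0.6007 front 0.1836 center depth 0.1986
cap 245 332 341 mid lateral 0.5995 front 0.1851 center depth 0.2001
cap 246 333 341 mid lateral 0.6005 front 0.1837 center depth 0.1987
cap 247 337 339 mid lateral 0.6025 front 0.1835 center depth 0.1985
post 248 334 339 mid lateral 0.6012 front 0.1942 center depth 0.2012
post 249 334 339 mid lateral 0.6017 front 0.1931 center depth 0.2001
post 250 334 338 mid lateral 0.6003 front 0.1939 center depth 0.2009
post 251 334 338 mid lateral 0.6004 front 0.1945 center depth 0.2015
post 252 335 337 mid lateral 0.6001 front 0.1924 center depth 0.1994
tgt 0.6005436585638912 0.19957022810650324 tcp 0.5998067484735958 0.19930702642650586
```

View pics/s11.png

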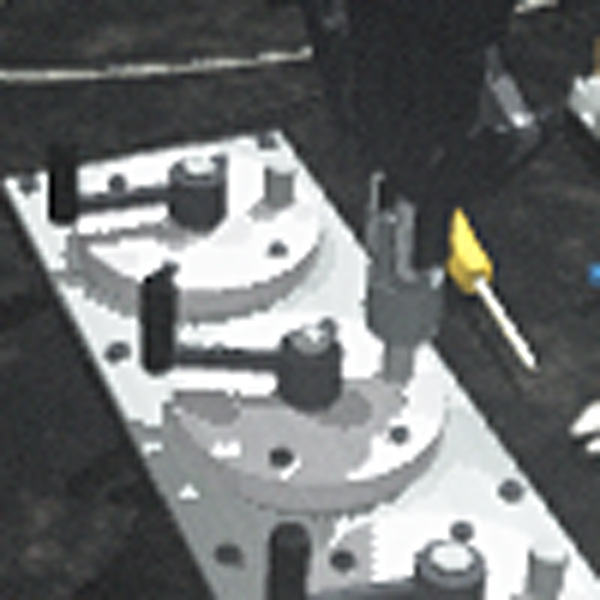

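Emit:
drive_tool(dp=[[-1.2,1,3],[0,0,4],[0,0,4],[0,0,4],[0,0,0]], angular=[[0,0,0],[0,0,0],[0,0,0],[0,0,0],[0,0,0]], hand=[-1,-1,-1,-1,-1])

```text
clock: 25.05
ee_pos: [0.6281, -0.0729, 0.0644]
ee_rot: [3.141, -0.002, -3.051]
force: [0.2, 0.1, 0.3]
finger_gap: 0.0095
```

Emit:
drive_tool(dp=[[0,0,3],[0,0,3],[0,0,2],[0,0,0]], angular=[[0,0,0],[0,0,0],[0,0,0],[0,0,0]], hand=[-1,-1,-1,-1])

```text
clock: 25.45
ee_pos: [0.6287, -0.073, 0.0571]
ee_rot: [3.141, -0.001, -3.051]
force: [-0.3, -0.0, -0.2]
finger_gap: 0.0097
```

Emit:
drive_tool(dp=[[0,0,1],[0,0,1],[0,0,0]], angular=[[0,0,0],[0,0,0],[0,0,0]], hand=[-1,-1,-1])

```text
clock: 25.75
ee_pos: [0.6289, -0.0731, 0.0555]
ee_rot: [3.142, -0.0, -3.051]
force: [0.8, -0.6, -0.5]
finger_gap: 0.0095
```

Emit:
drive_tool(dp=[[0,0,0.7],[0,0,0]], angular=[[0,0,0],[0,0,0]], hand=[-1,-1])

```text
clock: 25.95
ee_pos: [0.629, -0.0731, 0.0549]
ee_rot: [3.142, 0.0, -3.051]
force: [-0.2, 0.1, 0.2]
finger_gap: 0.0095
```

```bash
python3 -c "
from h import *
fing('scene','s12',270,190)"
```

```text
26.0 [ 0.62898188 -0.07310133  0.05493245] [-0.74472777  0.52079549 -1.20049567]
finger pts 311 zmin pct [0.02523281 0.02647512 0.02900465 0.03285765] x [0.61499325 0.63806358] y [-0.09041004 -0.06231779]
low mean [ 0.62348824 -0.0829617   0.03052928]
```

View pics/s12.png

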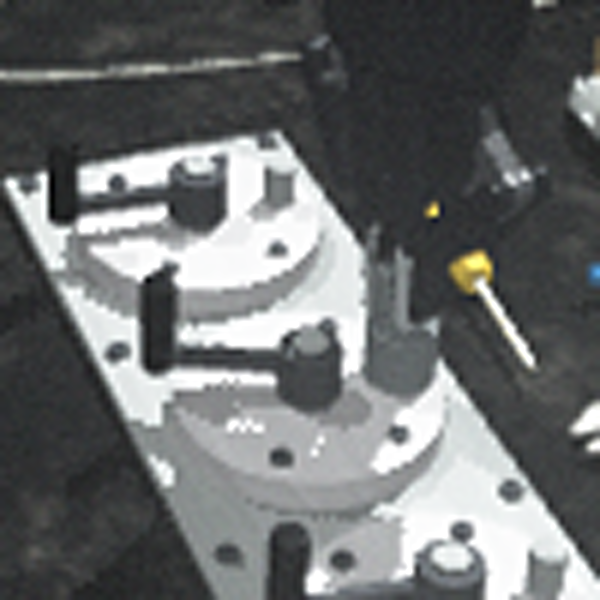

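Emit:
drive_tool(dp=[[0,0,0.7],[0,0,0]], angular=[[0,0,0],[0,0,0]], hand=[-1,-1])

```text
clock: 26.2
ee_pos: [0.6291, -0.0731, 0.0547]
ee_rot: [-3.142, 0.0, -3.051]
force: [0.3, -0.3, 2.3]
finger_gap: 0.0094
```

Emit:
drive_tool(dp=[[0,0,0.7],[0,0,0]], angular=[[0,0,0],[0,0,0]], hand=[-1,-1])

```text
clock: 26.4
ee_pos: [0.6292, -0.0731, 0.0546]
ee_rot: [-3.142, -0.0, -3.051]
force: [-1.1, 1.3, 4.9]
finger_gap: 0.0094
```

Emit:
drive_tool(dp=[[0,0,-0.8],[0,0,0],[0,0,0],[0,0,0],[0,0,0],[0,0,0]], angular=[[0,0,0],[0,0,0],[0,0,0],[0,0,0],[0,0,0],[0,0,0]], hand=[-1,-0.3,-0.3,-0.3,-0.3,-0.3])

```text
clock: 27.0
ee_pos: [0.6289, -0.0731, 0.0541]
ee_rot: [3.142, -0.0, -3.051]
force: [-0.5, 0.5, -0.4]
finger_gap: 0.0298
```

Emit:
drive_tool(dp=[[0,0,-5],[0,0,-15],[0,0,-30],[0,0,-40],[45,0,-20],[45,0,0],[45,0,0],[0,0,0]], angular=[[0,0,0],[0,0,0],[0,0,0],[0,0,0],[0,0,0],[0,0,0],[0,0,0],[0,0,0]], hand=[-0.3,-0.3,-0.3,-0.3,-0.3,-0.3,-0.3,-0.3])

```text
clock: 27.8
ee_pos: [0.4873, -0.084, 0.1626]
ee_rot: [3.139, -0.008, -3.052]
force: [-0.2, 0.1, -0.3]
finger_gap: 0.03
```

Emit:
drive_tool(dp=[[0,45,0],[0,45,0],[0,45,0],[0,45,0],[0,45,0],[0,0,0]], angular=[[0,0,0],[0,0,0],[0,0,0],[0,0,0],[0,0,0],[0,0,0]], hand=[-0.3,-0.3,-0.3,-0.3,-0.3,-0.3])

```text
clock: 28.4
ee_pos: [0.4745, 0.1437, 0.166]
ee_rot: [3.139, 0.003, -3.045]
force: [0.9, -1.2, -0.1]
finger_gap: 0.0298
```

Run:
```python
from h import *
np.set_printoptions(precision=4,suppress=True)
ims={}
for n in('top','scene'):
    im,d=manip.get_image(n);P=cloud(n,d)
    for nm,z0,z1,b in (('cap bar',.07,.085,(.6,.66,-.1,-.05)),('skirt',.044,.052,(.607,.66,-.1,-.05)),('peg',.064,.08,(.5,.58,-.22,.1))):
        m=((P[...,0]>b[0])&(P[...,0]<b[1])&(P[...,1]>b[2])&(P[...,1]<b[3])&(P[...,2]>z0)&(P[...,2]<z1))
        k,l,s,c=cv2.connectedComponentsWithStats(m.astype(np.uint8))
        for i in range(1,k):
            if s[i,4]>5: print(n,nm,s[i,4],P[l==i].mean(0))
    ims[n]=im
cv2.imwrite('pics/t13.png',cv2.resize(ims['top'][165:300,240:430,::-1],None,fx=4.2,fy=4.2,interpolation=cv2.INTER_CUBIC))
cv2.imwrite('pics/s13.png',cv2.resize(ims['scene'][190:340,215:395,::-1],None,fx=4,fy=4,interpolation=cv2.INTER_CUBIC))
```

```text
top cap bar 42 [ 0.6302 -0.0738  0.0764]
top skirt 40 [ 0.6298 -0.0658  0.048 ]
top skirt 11 [ 0.6317 -0.0855  0.0486]
top peg 24 [0.55   0.0716 0.0717]
top peg 23 [ 0.5417 -0.0371  0.0709]
top peg 25 [ 0.517  -0.186   0.0722]
scene cap bar 51 [ 0.6286 -0.0763  0.0753]
scene skirt 57 [ 0.6271 -0.0799  0.0477]
scene peg 23 [0.5481 0.0684 0.0694]
scene peg 25 [ 0.5393 -0.04    0.0696]
scene peg 41 [ 0.5149 -0.1885  0.0696]
```

View pics/t13.png

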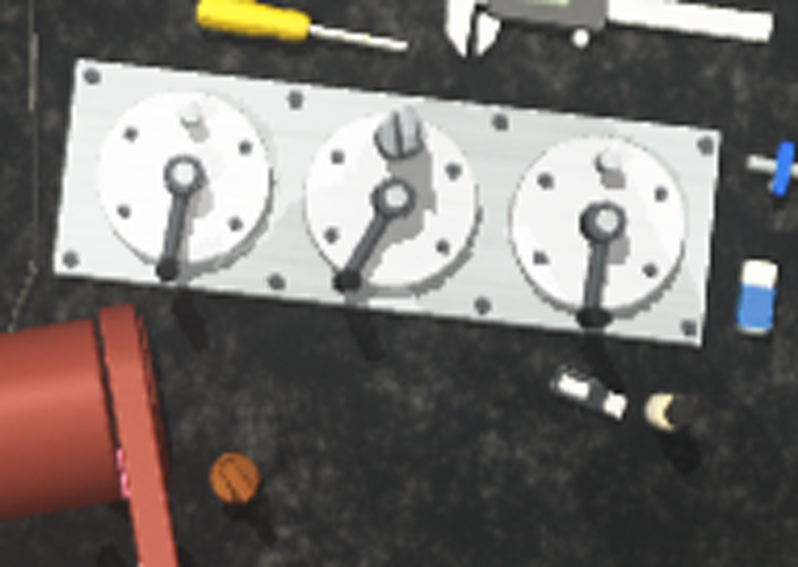

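View pics/s13.png

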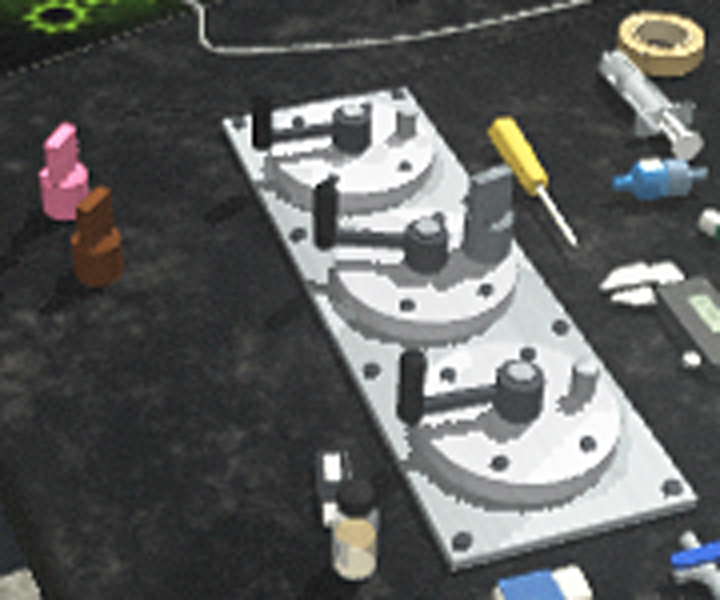

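The cap sits upright on the mid post, with its bar top at z≈0.077 and less than 1 mm of offset from the post. The pegs show the left and right levers turned slightly and the mid lever about 24°. The bystanders are unmoved and the robot is clear, so I'm handing in.

```bash
python3 -c "
from station import manip
s=manip.state();print(s['clock'],s['force'],s['qd'].round(3));print(manip.close_job())"
```

```text
28.5 [-0.31986707 -0.58037083 -0.34149855] [-0.046  0.004  0.009 -0.006 -0.002 -0.001]
the job is handed in; nothing more can be done
None
```

The mid screw is the loose one. The grey marker cap is fully down over its tag post, and the job is handed in at 28.5 s with the robot clear of everything.

| Lever | What it did | Estimated turn | Highest side push read |
|---|---|---|---|
| Left | took up play, then stood firm | about 0.075 rad | about 9 N |
| Mid | ran on at about 2.5 N | about 0.41 rad (23.5°) | about 3 N |
| Right | took up play, then stood firm | about 0.066 rad | about 7 N |

- **Cap check:** in the last pictures the cap stood upright. Its centre was within about 1 mm of the post axis measured earlier. Its bar top was at 75–76 mm by depth against 78 mm nominal, consistent with the rim resting on the flange.
- **Levers and bystanders:** the pegs were where the pushes had left them. The bystanders within those cropped views looked unmoved; I did not check the mug again at the end.

**What disagreed:**
- **Fingertip length:** the fingertips end only about 2 mm ahead of the TCP, not the 22 mm stated. My first pass at the left peg therefore slid over its top without touching. I set the working heights from the pictures after that.
- **Camera offset:** the two cameras disagree by about 2 mm, so I used an in-between position and relative measurements for the placing.

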